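Clamp the mounting bracket to the set force

ROBOT

A 7-joint arm with a two-finger parallel gripper is mounted at the origin on the work surface. World frame = base frame: x ahead of the robot, y to its left, z up, the work surface at z = 0. Lengths are in m, angles in rad, forces in N, time in s.
With the tool pointing down it reaches from about 0.4 to 0.85 m from the base axis. Payload 10.4 kg.
Tool frame: the origin (TCP) lies at the very end of the fingers, on their centre line; the grasp point (between the pads) lies bot.pinch_z behind it (bot.pinch_z is the distance from the TCP to the grasp point, in m); z points along the fingers, y is the line along which they close (so a half turn about z gives the same grasp; the last joint's range is limited). The gripper opens to 85 mm and grips with 20 to 120 N. Pads are 22 mm wide; open, the fingers measure 114 mm over their backs; the gripper's body (76 mm by 85 mm) begins 54 mm behind the grasp point. The pads swing forward as they close: fully open they stand 13 mm farther back than shut.
Start: joints at [-1.372, 0.332, -0.065, 1.46, 0.022, 1.35, -0.088], TCP at [0.137, 0.61, 0.231] pointing down, gripper open.
Joint ranges: [-2.6, 2.6], [-0.5, 2.12], [-1.47, 1.34], [0.16, 2.42], [-1.27, 4.41], [0.06, 2.06], [-2.6, 2.6]. Speed limits (rad/s): [2.22, 2.22, 2.79, 2.79, 3.14, 3.14, 3.14].

INTERFACE

Orientations are given as a rotation vector (axis times angle).
In Python, from workcell import bot gives the robot as it stands.
- The arm moves only by the shell command python3 -m jog 'ROWS' [FORCE]. ROWS is text: rows parted by semicolons, each of 5 numbers parted by spaces: the shift along the tool's x, y, z scaled (see below), then the turn about the tool's z scaled (see below), then the opening, from -1 (shut) to 1 (fully open). In form: x y z twist jaw; .... A call has 1 to 12 rows; each row is the pose to reach, as a shift and turn from the pose commanded when the call began, along the tool's axes at that moment; what a row does not reach only later rows make up. The controller multiplies each number of a shift by 0.4 m and each number of a turn by 30 degrees. A row lasts 1/12 s, in which the tool goes at most 41.7 mm and 7.16 degrees, less where a joint would pass 70% of its speed; a pose out of reach is approached as far as the arm can. A call with a number of a shift or a turn outside -1 to 1 is refused whole. A call with a gripper value outside its range is refused whole. The fingers move at their own pace and stop on an object; FORCE is the grip in N (left out, the last holds). Time passes only in rows, so rows that repeat a pose let the fingers close. It gives the time, the measured TCP pose, the force, the opening and the grip force at its end, in the units of the state.
- bot.get_state(): the state, without advancing time (a new reading comes with each control period).
- bot.read_camera(name): name is "scene" or "top" or "wrist"; returns the picture (400x640x3 uint8, blue, green, red); there is no depth.
- bot.calibration(name): a dict with "fov_y" (degrees; the focal length in pixels is half the picture's height over the tangent of half this angle, whatever the lens; pixels are square), "cx", "cy" (the principal point, pixels), "distortion" ([k1, k2, p1, p2, k3] as OpenCV has them; the pictures are not rectified), "extrinsics" (4x4, takes a point from world to camera coordinates). Camera axes: x right, y up, looking along -z (the intrinsics and any distortion apply to the point x, -y, -z); pixel columns grow to the right and rows downward; lengths in m; the calibration is good to about 2 mm. A picture is of the moment at which its call begins: read the wrist's pose just before it. calibration takes no time and is no camera call; for the wrist camera it gives the pose at the moment of the call.
- bot.close_job(): hands the job in; it is judged then, once.
The state is a dict: "clock": time; "joint_pos": joint angles; "dq": joint speeds; "effort": joint torques, N m; "ee_pos": TCP position; "orientation": TCP orientation; "force": force on the tool from outside, world axes, zero at the start; "moment": the same for the moment, N m; "finger_gap": opening from 0.0 (shut) to 1.0 (fully open); "grasp_force": force on a finger pad.
Only numpy, scipy, OpenCV 4.12 (cv2) and the standard library are available. Lean on these libraries where they do the work, as an engineer would, in place of code of your own. Each camera call takes 0.05 s, during which the arm holds its last target. There are 200 camera calls.

TASK

Clamp the zinc bracket: lay its foot on the screw clamp's base with the upright leg standing, slide it gently between the rails until its end is fully home against the brass stop, then turn the crank clockwise until the red indicator tab has popped up (its red part, 10 to 15 mm, showing). Stop there without overtightening, let go, and leave the other things on the tiles where they are.

Things in the scene. Friction and masses are not known exactly. Their poses are not given: they have to be found in the camera images.
- clamp: Screw clamp bolted to the tiles; teal base 195 x 84 x 12 mm with a steel bed 44 mm wide, flush with its top. Origin: on the tiles, under the vertical screw axis; +x points from the open mouth to the brass stop and the column, z up. The base spans x -110 to +85 mm. An arm overhangs the axis: hub radius 17 mm, underside 68 mm or more up, running from x -17 to the column at x +50 to +86 mm.
- home (a point): Where the free end of the bracket's foot belongs: on the steel bed, 12 mm above the tiles (it sinks 2 to 4 mm under the set force), at the foot of the brass stop's face, 25 mm from the screw axis along +x. Axes as the clamp's. The foot lies between two steel rails 45 mm apart inside, 8 mm high, running back 45 mm from here; flared lead-ins, about 58 mm apart at the mouth, run 20 mm further back.
- stop: Brass end stop, fixed on the clamp: 46 mm wide, 18 mm high, 7 mm thick. Origin and axes are the clamp's.
- bracket_leg (a point): Loose zinc L-bracket, 0.2 kg: foot 110 x 40 x 8 mm, upright leg 8 mm thick, 40 mm wide, top 60 mm above the underside. Point: middle of the leg's thickness and width, 40 mm above the underside; grip across the 8 mm. x runs along the foot to its free end, z up the leg. The free end is 106 mm ahead. Starts on its foot on the tiles, left or right of the clamp.
- bracket_tip (a point): Middle of the lower edge of the free end of the bracket's foot, the end that goes against the stop. Axes as for the leg.
- handle_mid (a point): Black upright crank handle, 18 mm thick, 46 mm high, spinning freely on its pin, so it can be held and swung round without turning the wrist. Point: on its axis, 26 mm above its lower end, about 150 mm above the tiles. It runs in a level circle of 45 mm radius about the screw axis.
- crank (a joint): Crank angle, rad, growing clockwise seen from above (tightening). At 0 the handle points along the clamp's +x; at q it lies at angle -q about z. Starts at -0.9 to 0.9. The gap under the pad differs each time (5 to 16 mm), so tightening takes 3 to 8 rad; 1 rad feeds 3 mm. It stays where it is left. About 5 N at the handle when free, 8 N when tight.
- tab (a joint): Sprung indicator tab, 26 mm wide, on top of the clamp's column, 72 mm from the screw axis. Value: how far it has risen, m. It stays at 0 (flush) until the pad presses the foot with the set 40 N; then the sprung bed yields and the tab rises 15 mm per rad of crank. Its red part is 15 mm long: up at 10 to 15 mm; white below it means too tight, 20 mm overloads the bracket.
- insulator_c (a point): Blue ribbed ceramic insulator, 52 mm wide, 74 mm high, upright on the tiles; fragile bystander. Point half-way up.
- plumb_bob: Brass plumb bob standing on its cap, point up, 38 mm wide, 95 mm high; bystander. Origin under its centre.
- level: Aluminium spirit level, 150 x 24 x 38 mm, lying on the tiles; bystander. Origin under its centre, x along its length.
- grease_tin: Yellow tin, 72 mm wide, 60 mm high; bystander. Origin under its centre.
There are look-alikes about, which are no part of the job. What is shaped like the part that bears bracket_leg but orange is not meant. What is shaped like the clamp but orange is not meant.

How it is judged:
On the way, in this order (a step that is already met when the one before it is completed fails the run):
1. the bracket's foot is fully home against the stop, between the rails, leg upright (x of bracket_tip in the frame of home between -0.002 and 0.003 m and y of bracket_tip in the frame of home between -0.005 and 0.005 m and z of bracket_tip in the frame of home between -0.007 and 0.003 m and angle between the x axis of bracket_tip and the x axis of home, either way round below 0.1 rad and angle between bracket_leg's own z axis and vertical below 0.08 rad), for 0.2 s.
2. the indicator tab has popped up with the bracket still home (all of step 1 and value of joint tab above 0.009 m), for 0.2 s.
At the end, for the whole second after the job is handed in: The bracket's foot lies on the clamp's bed with its end within 2 mm of the stop and 5 mm of midway between the rails, square to within 0.1 rad, leg upright; the tab stands out by 9 to 20 mm; the crank is at rest (all of step 2 and velocity of joint crank between -0.1 and 0.1 rad/s); the robot touches nothing.
It fails at once if the clamp is overtightened: pressed beyond about 48 N, which drives the tab up by more than 20 mm (value of joint tab above 0.02 m).
It fails at once if the bracket is rammed against the end stop with more than 25 N (contact force between stop and anything else above 25 N).
It fails at once if a bystander (insulator, plumb bob, level or tin) is moved by more than 25 mm (distance of any of insulator_c, plumb_bob, level, grease_tin from where it was at the start of the episode above 0.025 m).
It also fails if it takes over 72 s, if anything falls off the work surface, if the arm or the gripper's body presses on something with over 40 N, if the wrist force passes 120 N, or if a joint passes its speed limit or range.

## Working session

There is one attempt and no reset: what is moved stays moved. The work goes in short steps, Python scripts to look and compute and a shell command to move; the robot and the scene stay as the last step left them, time stands still between calls to the robot, and variables do not carry over. Pictures are saved under pics/ and viewed, at most 10 in all, crops included, and the job is handed in when it is done.

```bash
ls; mkdir -p pics; python3 - <<'E'
from workcell import bot
import cv2
for n in("scene","top"):
    cv2.imwrite(f"pics/{n}0.png",bot.read_camera(n))
    c=bot.calibration(n);print(n,c)
print(bot.get_state(),bot.pinch_z)
E
```

```text
pics
scene {'fov_y': 44.15533792813648, 'cx': 319.0857304539982, 'cy': 198.1679880447318, 'distortion': array([-0.05777736,  0.        ,  0.        ,  0.        ,  0.        ]), 'extrinsics': array([[-0.59223593,  0.80574593, -0.00548624,  0.29219527],
       [-0.55973017, -0.4064936 ,  0.7221254 ,  0.19892031],
       [ 0.57961948,  0.43073942,  0.69174042, -1.71350642],
       [ 0.        ,  0.        ,  0.        ,  1.        ]])}
top {'fov_y': 56.72116709763498, 'cx': 313.38429672427736, 'cy': 194.60493576613936, 'distortion': array([-0.00536568,  0.        ,  0.        ,  0.        ,  0.        ]), 'extrinsics': array([[-0.01359422, -0.99973835, -0.01839656,  0.01904567],
       [ 0.98043989, -0.0169401 ,  0.19608839, -0.53038971],
       [-0.19634872, -0.01537105,  0.98041364, -1.09281425],
       [ 0.        ,  0.        ,  0.        ,  1.        ]])}
{'clock': 0.1, 'joint_pos': array([-1.37160354,  0.33280209, -0.06470572,  1.46088138,  0.02159663,
        1.34990168, -0.08849983]), 'dq': array([ 0.00040301, -0.00169642, -0.00141775, -0.00248719, -0.00051496,
        0.00103307,  0.00054858]), 'effort': array([ 1.57151309e-03, -6.26741266e+01,  4.93966439e-02, -3.92431247e+01,
        1.63520698e-02,  6.81741963e-03, -8.99382201e-06]), 'ee_pos': array([0.13740957, 0.60935122, 0.23058814]), 'orientation': array([-3.47629384e-01, -3.12220989e+00,  2.03271796e-03]), 'force': array([-0.14753622, -0.09170985, -0.43298911]), 'moment': array([-0.01220527,  0.00781171, -0.01725538]), 'grasp_force': 0.0, 'finger_gap': 1.0011463142387191} 0.0187
```

View pics/top0.png

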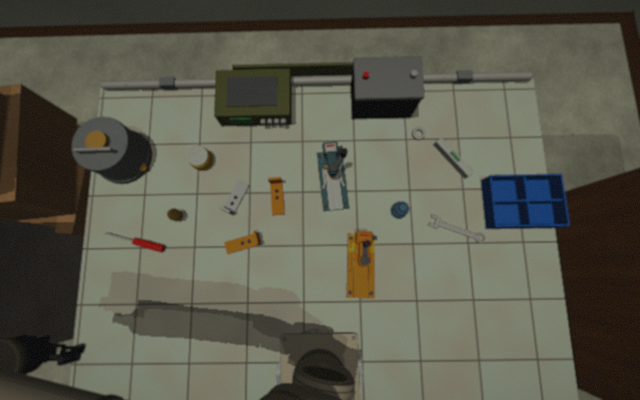

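View pics/scene0.png

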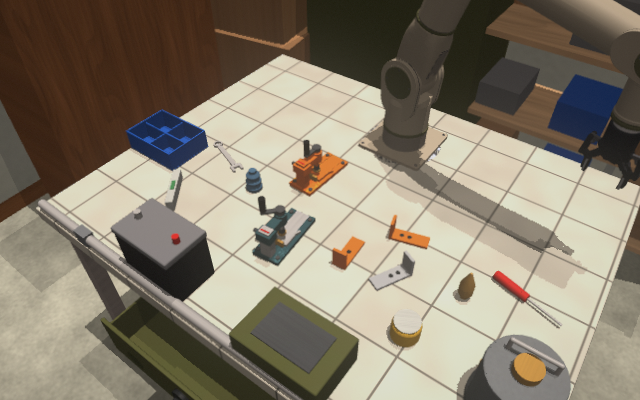

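The top view shows the teal clamp at (333,178), with its mouth toward the robot, and the grey zinc bracket at (236,197). Orange brackets are at (277,196) and (243,243), and an orange clamp is at (361,265). Zinc is grey, so the bracket at (236,197) and the teal clamp are the ones meant. I'll confirm that in an enlarged crop.

```bash
cat > h.py <<'E'
import numpy as np,cv2
from workcell import bot
from scipy.spatial.transform import Rotation as R
def K(c):
    f=200/np.tan(np.radians(c["fov_y"])/2); return np.array([[f,0,c["cx"]],[0,f,c["cy"]],[0,0,1.]])
F=np.diag([1,-1,-1.])
def ray(c,uv):
    p=cv2.undistortPoints(np.array([[uv]],float),K(c),np.array(c["distortion"]))[0,0]
    E=c["extrinsics"];r=E[:3,:3].T@(F@np.array([p[0],p[1],1]))
    return -E[:3,:3].T@E[:3,3],r
def atz(c,uv,z):
    o,r=ray(c,uv); return o+r*(z-o[2])/r[2]
def proj(c,P):
    E=c["extrinsics"];P=np.atleast_2d(P)@E[:3,:3].T+E[:3,3];P=P@F
    return cv2.projectPoints(P,np.zeros(3),np.zeros(3),K(c),np.array(c["distortion"]))[0][:,0]
def tri(cs,uvs):
    A=0;b=0;
    for c,uv in zip(cs,uvs):
        o,r=ray(c,uv);r/=np.linalg.norm(r);M=np.eye(3)-np.outer(r,r);A=A+M;b=b+M@o
    return np.linalg.solve(A,b)
def toolR(): return R.from_rotvec(bot.get_state()["orientation"]).as_matrix()
E
python3 - <<'E'
import cv2,numpy as np
a=cv2.imread("pics/top0.png")[130:220,215:355];b=cv2.imread("pics/scene0.png")[185:300,245:425]
a=cv2.resize(a,(420*5//5*1,270),interpolation=cv2.INTER_CUBIC) if 0 else cv2.resize(a,None,fx=4,fy=4,interpolation=cv2.INTER_CUBIC)
cv2.imwrite("pics/a.png",cv2.resize(cv2.imread("pics/top0.png")[130:220,215:355],None,fx=5.5,fy=5.5,interpolation=cv2.INTER_CUBIC))
cv2.imwrite("pics/b.png",cv2.resize(b,None,fx=4.4,fy=4.4,interpolation=cv2.INTER_CUBIC))
E
```

```text
(no output)
```

View pics/a.png

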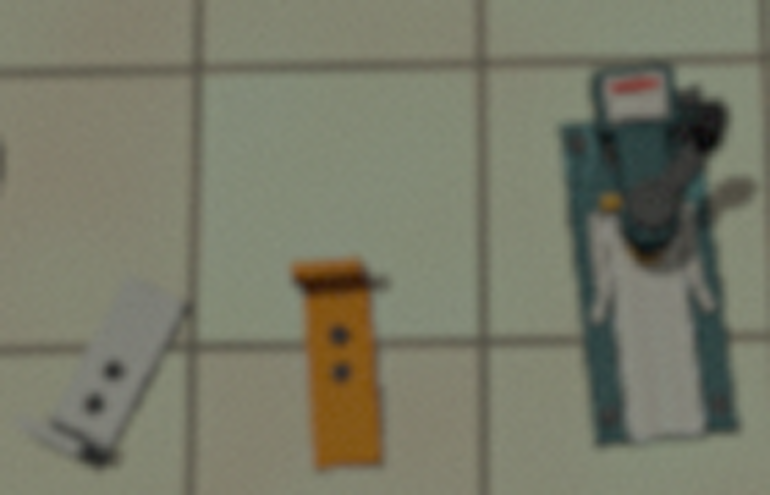

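View pics/b.png

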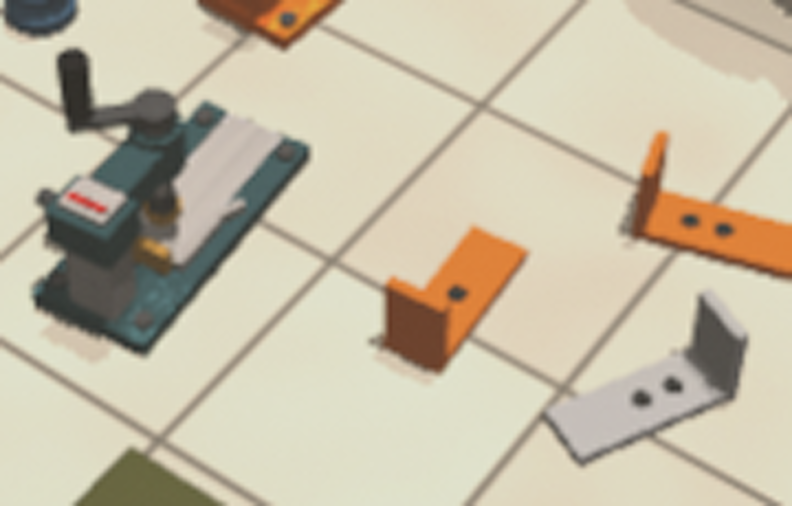

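```bash
cat > m.py <<'E'
from h import *
from scipy.optimize import least_squares
ct,cs=bot.calibration("top"),bot.calibration("scene")
A=lambda x,y:((x+.5)/5.5-.5+215,(y+.5)/5.5-.5+130)
B=lambda x,y:((x+.5)/4.4-.5+245,(y+.5)/4.4-.5+185)
def fit(obs,x0):
    def w(p,P):
        c,s=np.cos(p[2]),np.sin(p[2]);return np.array([p[0]+c*P[0]-s*P[1],p[1]+s*P[0]+c*P[1],P[2]])
    f=lambda p:np.concatenate([proj(c,w(p,P))[0]-uv for c,uv,P in obs])
    r=least_squares(f,x0,loss="soft_l1");print(np.round(r.x,4),"res",np.round(r.fun,1));return r.x
# clamp
fit([(ct,A(600,445),(-.11,.042,.012)),(ct,A(738,430),(-.11,-.042,.012)),(ct,A(563,127),(.085,.042,.012)),
 (cs,B(148,350),(.085,.042,.006)),(cs,B(38,295),(.085,-.042,.009)),(cs,B(308,152),(-.11,.042,.009)),(cs,B(207,103),(-.11,-.042,.012))],[.7,0,0])
# bracket (leg-point frame)
fit([(ct,A(133,275),(.106,.02,.008)),(ct,A(190,303),(.106,-.02,.008)),(ct,A(22,418),(-.004,.02,.06)),
 (cs,B(545,412),(.106,-.02,.008)),(cs,B(582,457),(.106,.02,.008)),(cs,B(703,290),(-.004,-.02,.06)),(cs,B(745,335),(-.004,.02,.06)),(cs,B(733,398),(-.004,.02,.001))],[.6,.2,-.5])
print("handle top",tri([ct,cs],[A(714,105),B(72,55)]))
S=bot.get_state();print(np.round(toolR(),3))
E
python3 m.py
```

```text
[ 0.5993 -0.0493  0.0979] res [-0.7  0.3  0.5  0.1 -0.9 -0.3 -0.3  0.5 -0.8 -0.   0.9 -0.7 -0.4 -0.6]
[ 0.4914  0.284  -0.4607] res [-0.3 -0.5  0.2 -0.4 -0.5  1.  -0.7 -0.2 -0.9  0.7  0.9 -0.5  0.2 -0.1
  0.  -0.3]
handle top [ 0.63562938 -0.07944845  0.17650194]
[[-0.976  0.22  -0.   ]
 [ 0.22   0.976 -0.001]
 [-0.    -0.001 -1.   ]]
```

```bash
cat >> h.py <<'E'
def go(x,y,z,yang):
    "scaled tool-frame shift/twist from measured pose to TCP x,y,z with tool-y heading yang (rad)"
    s=bot.get_state();Rm=toolR();d=Rm.T@(np.array([x,y,z])-s["ee_pos"])/.4
    a=np.arctan2(Rm[1,1],Rm[0,1]);t=-(yang-a+np.pi)%(2*np.pi); t=(t+np.pi)%(2*np.pi)-np.pi
    t=-((yang-a+np.pi)%(2*np.pi)-np.pi)
    print("clock",round(s["clock"],2),"need",np.round(d,4),"twist",round(np.degrees(t)/30,3))
E
python3 -m jog '-0.9 -0.5 0 1 1;-0.9 -0.5 0 1 1;-0.9 -0.5 0 1 1;-0.9 -0.5 0 1 1;-0.9 -0.5 0 1 1;-0.9 -0.5 0 1 1;-0.9 -0.5 0 1 1;-0.9 -0.5 0 1 1;-0.9 -0.5 0 1 1;-0.9 -0.5 0 1 1;-0.9 -0.5 0 1 1;-0.9 -0.5 0 1 1'
python3 -c "
from h import *
go(.491,.284,.17,-.461)"
```

```text
clock: 1.1
ee_pos: [0.4462, 0.3333, 0.231]
orientation: [1.151, 2.923, -0.001]
force: [-0.0, 0.1, -1.3]
finger_gap: 1.003
grasp_force: 0.0
clock 1.1 need [-0.166  -0.0137  0.1526] twist 2.448
```

```bash
python3 -m jog '-0.166 -0.014 0.1 1 1;-0.166 -0.014 0.1 1 1;-0.166 -0.014 0.1 1 1;-0.166 -0.014 0.1 1 1;-0.166 -0.014 0.1 1 1' >/dev/null
python3 -m jog '0 0 0 1 1;0 0 0 1 1;0 0 0 1 1;0 0 0 1 1;0 0 0 1 1' >/dev/null
python3 -m jog '0 0 0 0.45 1;0 0 0 0.45 1;0 0 0 0.45 1;0 0 0 0.45 1'
python3 -c "
from h import *
go(.491,.284,.17,-.461)
c=bot.calibration('wrist');cv2.imwrite('pics/w1.png',bot.read_camera('wrist'))
print(c['extrinsics'].round(3).tolist())
a=-.461;ex=np.array([np.cos(a),np.sin(a),0]);ey=np.array([-np.sin(a),np.cos(a),0]);o=np.array([.4914,.284,0]);z=np.array([0,0,1])
print(proj(c,[o-.004*ex+.02*ey+.06*z,o-.004*ex-.02*ey+.06*z,o+.004*ex+.02*ey+.06*z,o+.004*ex-.02*ey+.06*z,o+.106*ex+.02*ey+.008*z,o+.106*ex-.02*ey+.008*z]).round(1).tolist())
"
```

```text
clock: 2.27
ee_pos: [0.4891, 0.2871, 0.1913]
orientation: [-2.66, -1.671, 0.0]
force: [0.6, 0.3, -0.2]
finger_gap: 0.999
grasp_force: 0.0
clock 2.27 need [-0.0049  0.0076  0.0533] twist 0.023
[[0.901, -0.434, -0.001, -0.316], [0.41, 0.853, -0.323, -0.417], [0.141, 0.29, 0.946, -0.495], [0.0, 0.0, 0.0, 1.0]]
[[318.3, 173.7], [317.8, 210.7], [326.2, 173.8], [325.4, 210.8], [410.5, 164.8], [406.7, 196.7]]
```

View pics/w1.png

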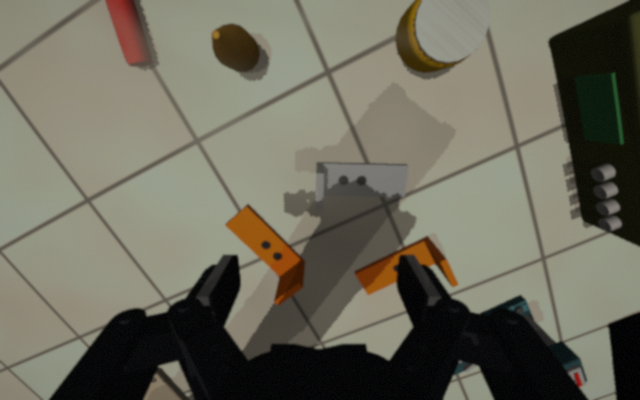

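```bash
python3 -c "
import cv2
cv2.imwrite('pics/w1c.png',cv2.resize(cv2.convertScaleAbs(cv2.imread('pics/w1.png')[145:225,295:425],alpha=1.6),None,fx=6,fy=6,interpolation=cv2.INTER_CUBIC))"
```

```text
(no output)
```

View pics/w1c.png

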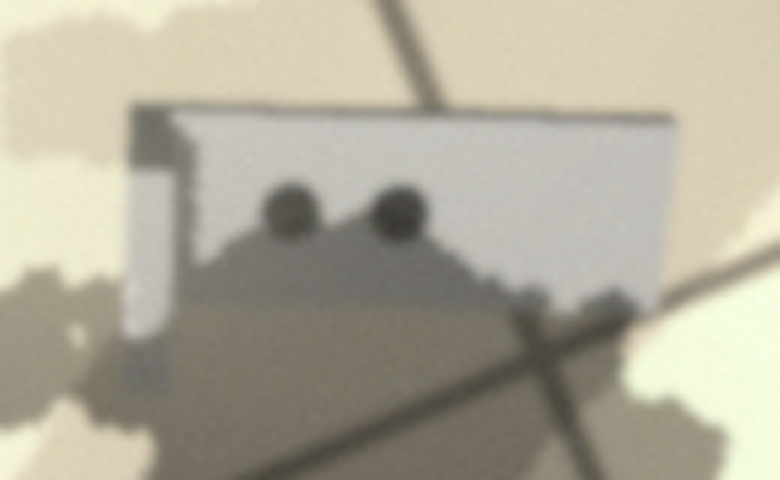

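```bash
python3 -m jog '0 0 0.1 0.02 1;0 0 0.2 0.02 1;0 0 0.3 0.02 1;0 0 0.38 0.02 1;0 0 0.425 0.02 1;0 0 0.425 0.02 1;0 0 0.425 0.02 -1;0 0 0.425 0.02 -1;0 0 0.425 0.02 -1;0 0 0.425 0.02 -1;0 0 0.425 0.02 -1;0 0 0.425 0.02 -1' 60
python3 -m jog '0 0 0 0 -1;0 0 0 0 -1;0 0 0 0 -1;0 0 0 0 -1' 60
```

```text
clock: 3.32
ee_pos: [0.4899, 0.2866, 0.022]
orientation: [-2.675, -1.646, -0.002]
force: [-0.3, 0.1, -0.3]
finger_gap: 0.144
grasp_force: 0.0
clock: 3.65
ee_pos: [0.4901, 0.2866, 0.022]
orientation: [-2.676, -1.646, -0.002]
force: [-0.5, -0.8, 6.1]
finger_gap: 0.086
grasp_force: 59.7
```

```bash
python3 -m jog '0 0 -0.1 0 -1;0 0 -0.2 0 -1;0 0 -0.3 0 -1;0 0 -0.35 0 -1;0 0 -0.35 0 -1;0 0 -0.35 0 -1'
python3 - <<'E'
from h import *
go(.4448,-.0645,.16,.098)
c=bot.calibration("top");s=bot.calibration("scene")
for uv in [(347,297),(375,297),(348,232),(376,232)]:print(atz(c,uv,.012).round(3))
a=cv2.imread("pics/top0.png")[220:305,325:400];b=cv2.imread("pics/scene0.png")[130:200,280:355]
f=lambda m:cv2.resize(m,(400,450),interpolation=cv2.INTER_CUBIC)
cv2.imwrite("pics/oc.png",np.hstack([f(a),f(b)]))
E
```

```text
clock: 4.15
ee_pos: [0.4897, 0.2865, 0.1617]
orientation: [-2.675, -1.646, -0.002]
force: [-0.8, 1.0, -4.5]
finger_gap: 0.089
grasp_force: 59.4
clock 4.15 need [-0.8339  0.2953  0.0031] twist -1.08
[ 0.22  -0.086  0.012]
[ 0.219 -0.171  0.012]
[ 0.417 -0.095  0.012]
[ 0.416 -0.183  0.012]
```

View pics/oc.png

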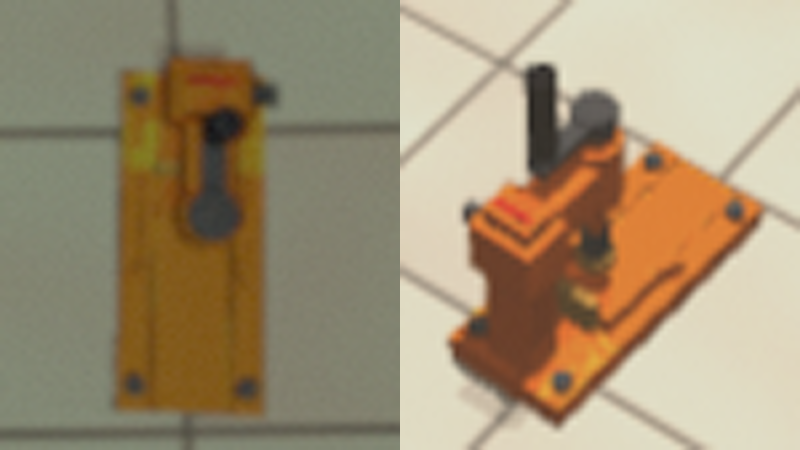

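```bash
python3 -m jog '-0.4 0.15 0 -1 -1;-0.8 0.3 0 -1 -1;-0.8 0.3 0 -1 -1;-0.8 0.3 0 -1 -1;-0.8 0.3 0 -1 -1;-0.8 0.3 0 -1 -1;-0.8 0.3 0 -1 -1;-0.8 0.3 0 -1 -1;-0.8 0.3 0 -1 -1;-0.8 0.3 0 -1 -1;-0.8 0.3 0 -1 -1'
python3 - <<'E'
from h import *
go(.4597,-.063,.16,.098)
s=bot.get_state()
c=bot.calibration("wrist");im=bot.read_camera("wrist");cv2.imwrite("pics/w2.png",im)
p=np.array([.5993,-.0493]);a=.0979
w=lambda x,y,z:[p[0]+np.cos(a)*x-np.sin(a)*y,p[1]+np.sin(a)*x+np.cos(a)*y,z]
print(proj(c,[w(-.11,.042,.012),w(-.11,-.042,.012),w(.085,.042,.012),w(.085,-.042,.012),w(-.04,.029,.02),w(-.04,-.029,.02),w(.072,0,.11)]).round(1).tolist())
E
```

```text
clock: 5.07
ee_pos: [0.4513, -0.0537, 0.1598]
orientation: [-2.159, -2.28, 0.003]
force: [0.6, 0.5, -2.8]
finger_gap: 0.091
grasp_force: 59.5
clock 5.07 need [-0.0245  0.0196 -0.0005] twist -0.083
[[353.4, 156.1], [353.5, 229.1], [537.1, 149.1], [522.2, 222.2], [421.8, 167.2], [417.7, 218.9], [601.2, 223.1]]
```

View pics/w2.png

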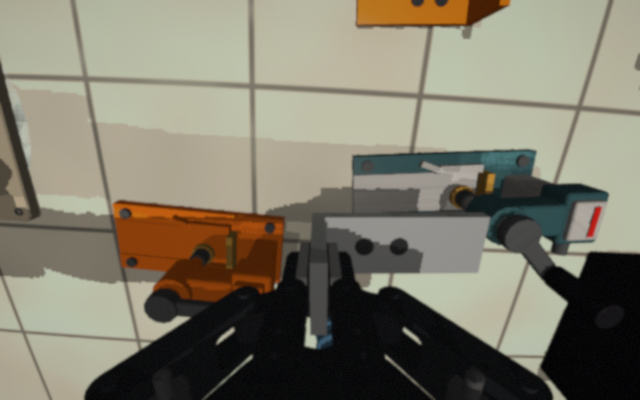

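```bash
python3 - <<'E'
from h import *
c=bot.calibration("wrist");s=bot.get_state();z=s["ee_pos"][2]-.022+.008
for uv in [(490,215),(483,272)]:
    P=atz(c,uv,z);print(P.round(4),(toolR().T@(P-s["ee_pos"])).round(4))
im=cv2.imread("pics/w2.png")
g=cv2.cvtColor(im,cv2.COLOR_BGR2GRAY).astype(int)
for v in (225,240,255,265):print(v,g[v,476:500])
for u in (440,470,480):print(u,g[206:220,u],g[264:282,u])
E
```

```text
[ 0.5555 -0.0262  0.146 ] [0.0207 0.1052 0.0138]
[ 0.5615 -0.0665  0.146 ] [-0.0199  0.1089  0.0137]
225 [143 144 143 142 143 144 143 143 143 143 142 134 116  91  69  59  51  44
  37  34  32  36  35  31]
240 [143 144 143 143 144 142 143 146 156 170 179 173 154 124  95  67  53  46
  43  40  40  36  28  22]
255 [144 143 143 144 148 160 179 189 190 192 192 192 191 191 191 191 191 191
 191 191 190 191 190 190]
265 [143 143 151 165 182 190 191 191 191 191 191 190 191 191 191 189 191 191
 190 191 191 191 192 190]
440 [103 102  92  76  59  53  56  62  64  67  87 117 137 144] [144 144 143 144 143 143 143 145 155 173 186 191 193 193 193 192 192 193]
470 [ 25  23  21  22  23  32  46  57  62  69  87 117 137 143] [144 143 142 142 144 143 143 146 158 176 188 191 191 191 191 191 191 192]
480 [ 25  24  22  21  24  33  48  57  63  68  88 117 136 144] [177 182 183 185 186 188 189 190 191 191 191 191 191 191 191 190 191 191]
```

```bash
python3 -m jog '-0.0245 0.02 0 -0.083 -1;-0.0245 0.02 0.08 -0.083 -1;-0.0245 0.02 0.16 -0.083 -1;-0.0245 0.02 0.23 -0.083 -1;-0.0245 0.02 0.28 -0.083 -1;-0.0245 0.02 0.285 -0.083 -1;-0.0245 0.02 0.285 -0.083 -1'
python3 -m jog '0 0 0.01 0 -1;0 0 0.018 0 -1;0 0 0.024 0 -1;0 0 0.024 0 -1'
python3 -c "
from h import *
go(.4597,-.063,.034,.098)"
```

```text
clock: 5.7
ee_pos: [0.4599, -0.0619, 0.0462]
orientation: [-2.105, -2.329, 0.005]
force: [0.0, 0.8, -2.8]
finger_gap: 0.089
grasp_force: 59.5
clock: 6.03
ee_pos: [0.4612, -0.0626, 0.0379]
orientation: [2.108, 2.329, 0.001]
force: [0.1, 0.7, -3.6]
finger_gap: 0.085
grasp_force: 59.5
clock 6.03 need [-0.0007 -0.0039  0.0098] twist 0.003
```

```bash
python3 -m jog '0 0 0.003 0 -1;0 0 0.006 0 -1;0 0 0.006 0 -1;0 0 0.006 0 -1'
python3 -m jog '0 0 0.003 0 -1;0 0 0.003 0 -1;0 0 0.003 0 -1'
python3 -c "
from h import *
go(.5185,-.0572,.034,.098)"
```

```text
clock: 6.37
ee_pos: [0.461, -0.0628, 0.0354]
orientation: [2.109, 2.329, 0.0]
force: [-0.1, 1.0, -1.8]
finger_gap: 0.086
grasp_force: 59.5
clock: 6.62
ee_pos: [0.461, -0.0628, 0.0341]
orientation: [-2.109, -2.329, -0.0]
force: [-0.3, 0.5, -1.5]
finger_gap: 0.08
grasp_force: 59.5
clock 6.62 need [-0.0004  0.1444  0.0002] twist 0.002
```

```bash
python3 -m jog '0 0 0.002 0 -1;0 0 0.002 0 -1;0 0.015 0.002 0 -1;0 0.03 0.002 0 -1;0 0.045 0.002 0 -1;0 0.06 0.002 0 -1;0 0.06 0.002 0 -1;0 0.06 0.002 0 -1'
python3 -c "
from h import *
go(.5185,-.0572,.034,.098)"
```

```text
clock: 7.28
ee_pos: [0.4858, -0.0605, 0.0339]
orientation: [2.108, 2.328, 0.002]
force: [-0.8, -1.1, 4.6]
finger_gap: 0.086
grasp_force: 60.6
clock 7.28 need [ 0.0002  0.0821 -0.0001] twist 0.002
```

```bash
python3 -m jog '0 0.01 0 0 -1;0 0.02 0 0 -1;0 0.03 0 0 -1;0 0.04 0 0 -1;0 0.05 0 0 -1;0 0.055 0 0 -1;0 0.055 0 0 -1;0 0.055 0 0 -1'
python3 -c "
from h import *
go(.5185,-.0572,.034,.098)"
```

```text
clock: 7.95
ee_pos: [0.5069, -0.0586, 0.0339]
orientation: [-2.109, -2.328, -0.0]
force: [-5.2, -0.8, 9.4]
finger_gap: 0.085
grasp_force: 61.5
clock 7.95 need [ 0.0007  0.0293 -0.0001] twist 0.001
```

```bash
python3 -m jog '0 0.005 -0.001 0 -1;0 0.01 -0.001 0 -1;0 0.015 -0.001 0 -1;0 0.015 -0.001 0 -1;0 0.015 -0.001 0 -1'
python3 -m jog '0 0.002 0 0 -1;0 0.004 0 0 -1;0 0.004 0 0 -1'
python3 -m jog '0 0.002 0 0 -1;0 0.004 0 0 -1;0 0.004 0 0 -1'
python3 -c "
from h import *
go(.5185,-.0572,.034,.098)"
```

```text
clock: 8.37
ee_pos: [0.513, -0.0578, 0.034]
orientation: [2.109, 2.329, 0.0]
force: [-3.5, -0.2, 5.1]
finger_gap: 0.083
grasp_force: 60.8
clock: 8.62
ee_pos: [0.5142, -0.0577, 0.034]
orientation: [-2.108, -2.328, 0.0]
force: [-5.0, 0.1, 7.6]
finger_gap: 0.083
grasp_force: 61.1
clock: 8.87
ee_pos: [0.5158, -0.0575, 0.034]
orientation: [-2.108, -2.328, 0.0]
force: [-5.1, -0.5, 7.4]
finger_gap: 0.088
grasp_force: 61.1
clock 8.87 need [ 0.      0.0068 -0.    ] twist 0.002
```

Friction alone gives about 5 N. I'll creep in 1 mm steps.

```bash
python3 -m jog '0 0.0025 0 0 -1;0 0.0025 0 0 -1;0 0.0025 0 0 -1'|grep -E 'ee_|^force'
python3 -m jog '0 0.0025 0 0 -1;0 0.0025 0 0 -1;0 0.0025 0 0 -1'|grep -E 'ee_|^force'

```

```text
ee_pos: [0.5168, -0.0574, 0.034]
force: [-5.1, -1.7, 8.1]
ee_pos: [0.5178, -0.0573, 0.034]
force: [-5.1, -0.1, 7.4]
```

```bash
python3 -m jog '0 0.0025 0 0 -1;0 0.0025 0 0 -1;0 0.0025 0 0 -1'|grep -E 'ee_|^force'
python3 -m jog '0 0.0018 0 0 -1;0 0.0018 0 0 -1;0 0.0018 0 0 -1'|grep -E 'ee_|^force'

```

```text
ee_pos: [0.5185, -0.0573, 0.034]
force: [-6.2, -0.1, 9.8]
ee_pos: [0.5185, -0.0572, 0.034]
force: [-11.7, 0.5, 14.1]
```

```bash
python3 -m jog '0 0 0 0 -1;0 0 0 0 -1;0 0 0 0 -0.3;0 0 0 0 -0.3;0 0 0 0 -0.3;0 0 0 0 -0.3;0 0 0 0 -0.3;0 0 0 0 -0.3'
python3 -m jog '0 0 -0.1 0 -0.3;0 0 -0.2 0 -0.3;0 0 -0.3 0 -0.3;0 0 -0.4 0 -0.3;0 0 -0.5 0 -0.3;0 0 -0.55 0 -0.3;0 -0.05 -0.55 0 0;0 -0.05 -0.55 0 0;0 -0.05 -0.55 0 0'
python3 - <<'E'
from h import *
c=bot.calibration("wrist");im=bot.read_camera("wrist");cv2.imwrite("pics/w3.png",im)
p=np.array([.5993,-.0493]);a=.0979
w=lambda x,y,z:[p[0]+np.cos(a)*x-np.sin(a)*y,p[1]+np.sin(a)*x+np.cos(a)*y,z]
print(proj(c,[w(0.0,0,.115),w(.0316,-.032,.17),w(.072,0,.11),w(.025,.02,.02),w(-.085,.02,.072),w(-.085,-.02,.072)]).round(1).tolist())
E
```

```text
clock: 10.53
ee_pos: [0.5197, -0.0569, 0.0336]
orientation: [2.108, 2.329, 0.0]
force: [0.2, -0.4, -0.3]
finger_gap: 0.353
grasp_force: 0.0
clock: 11.28
ee_pos: [0.4994, -0.0589, 0.2538]
orientation: [-2.108, -2.329, -0.002]
force: [-0.3, -0.2, 0.0]
finger_gap: 0.499
grasp_force: 0.0
[[412.8, 189.6], [462.3, 240.4], [476.9, 188.5], [410.1, 155.7], [331.2, 162.9], [330.7, 195.1]]
```

View pics/w3.png

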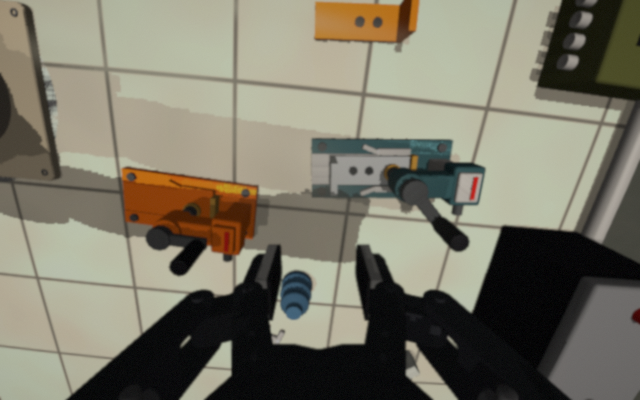

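The bracket sits on the bed, with its leg at (331,153–195). The handle top is at (459,240), close to the prediction, and the tab's red stripe is at (473,188).

```bash
cat >> h.py <<'E'
CP=np.array([.5993,-.0493]);CA=.0979
def W(x,y,z): return np.array([CP[0]+np.cos(CA)*x-np.sin(CA)*y,CP[1]+np.sin(CA)*x+np.cos(CA)*y,z])
def hp(q,z): return W(.045*np.cos(q),-.045*np.sin(q),z)
def crank():
    s=bot.get_state();e=s["ee_pos"][:2]-CP;c,n=np.cos(CA),np.sin(CA);x=c*e[0]+n*e[1];y=-n*e[0]+c*e[1]
    print("clock",round(s["clock"],2),"xy",round(x,4),round(y,4),"r",round(np.hypot(x,y),4),"q",round(np.arctan2(-y,x),3),"z",s["ee_pos"][2].round(4),"F",s["force"].round(1),"grip",round(s["grasp_force"],1))
def rows(q,q1,n,r=.045):
    print("; ".join(f"{-r*(np.sin(t)-np.sin(q))/.4:.3f} {r*(np.cos(t)-np.cos(q))/.4:.3f}" for t in np.linspace(q,q1,n+1)[1:]))
E
python3 - <<'E'
from h import *
c=bot.calibration("wrist")
P=atz(c,(459,240),.17);e=P[:2]-CP;n=np.cos(CA),np.sin(CA);x=n[0]*e[0]+n[1]*e[1];y=-n[1]*e[0]+n[0]*e[1]
q=np.arctan2(-y,x);print(x,y,np.hypot(x,y),q)
t=hp(q,.137);print(t);go(*t,CA)
s=bot.read_camera("scene");cv2.imwrite("pics/s1.png",s)
E
```

```text
0.028335826585339223 -0.031180978973434782 0.04213279622830888 0.8331659836419952
[ 0.63267436 -0.0794853   0.137     ]
clock 11.33 need [-0.085   0.3257  0.2911] twist 0.003
```

```bash
python3 -m jog '-0.04 0.1 0 0 0;-0.08 0.2 0 0 0;-0.085 0.3 0 0 0;-0.085 0.325 0 0 0;-0.085 0.325 0.05 0 0;-0.085 0.325 0.12 0 0;-0.085 0.325 0.2 0 0;-0.085 0.325 0.26 0 0;-0.085 0.325 0.29 0 0;-0.085 0.325 0.29 0 0;-0.085 0.325 0.29 0 0'
python3 -m jog '0 0 0 0 -1;0 0 0 0 -1;0 0 0 0 -1;0 0 0 0 -1;0 0 0 0 -1;0 0 0 0 -1;0 0 0 0 -1' 40
python3 -c "
from h import *
crank();rows(.82,2.82,10)"
```

```text
clock: 12.3
ee_pos: [0.6326, -0.08, 0.1377]
orientation: [-2.108, -2.329, 0.001]
force: [0.1, -0.2, 0.4]
finger_gap: 0.502
grasp_force: 0.0
clock: 12.88
ee_pos: [0.633, -0.08, 0.1396]
orientation: [2.108, 2.328, 0.003]
force: [-3.7, 0.8, 4.7]
finger_gap: 0.206
grasp_force: 38.9
clock 12.88 xy 0.0306 -0.0339 r 0.0456 q 0.836 z 0.1396 F [-3.7  0.8  4.7] grip 38.9
-0.014 -0.018; -0.023 -0.038; -0.029 -0.060; -0.030 -0.082; -0.027 -0.104; -0.019 -0.126; -0.007 -0.145; 0.008 -0.161; 0.026 -0.174; 0.047 -0.183
```

```bash
python3 -m jog '-0.014 -0.018 0 0 -1;-0.023 -0.038 0 0 -1;-0.029 -0.060 0 0 -1;-0.030 -0.082 0 0 -1;-0.027 -0.104 0 0 -1;-0.019 -0.126 0 0 -1;-0.007 -0.145 0 0 -1;0.008 -0.161 0 0 -1;0.026 -0.174 0 0 -1;0.047 -0.183 0 0 -1;0.047 -0.183 0 0 -1'
python3 - <<'E'
from h import *
crank();rows(2.82,3.72,5)
s=bot.read_camera("scene");cv2.imwrite("pics/s2.png",s)
a=cv2.imread("pics/s1.png")
c=bot.calibration("scene");print(proj(c,[W(.072,.013,.11),W(.072,-.013,.11),W(.072,0,.125)]).round(1))
for m in(a,s):
    k=m[215:245,250:285].astype(int);r=(k[...,2]>110)&(k[...,2]>2*k[...,1]);v,u=np.nonzero(r);print(r.sum(),v.min()+215,v.max()+215,u.min()+250,u.max()+250)
E
```

```text
clock: 13.8
ee_pos: [0.5582, -0.0683, 0.1395]
orientation: [2.107, 2.328, 0.003]
force: [-3.1, 0.5, 6.8]
finger_gap: 0.207
grasp_force: 40.0
clock 13.8 xy -0.0428 -0.0149 r 0.0453 q 2.806 z 0.1395 F [-3.1  0.5  6.8] grip 40.0
0.020 -0.005; 0.040 -0.006; 0.060 -0.003; 0.079 0.003; 0.097 0.013
[[268.9 231.2]
 [260.6 227.4]
 [264.2 225.3]]
10 229 232 261 268
10 229 232 261 268
```

```bash
cat >> h.py <<'E'
def tab(name):
    m=bot.read_camera("scene");cv2.imwrite(f"pics/{name}.png",m);a=cv2.imread("pics/s1.png")
    k=m[212:245,250:285].astype(int);r=(k[...,2]>110)&(k[...,2]>2*k[...,1]);v,u=np.nonzero(r)
    d=np.abs(k-a[212:245,250:285]).sum(2)>60
    print("red",r.sum(),"v",v.min()+212,v.max()+212,"changed",d.sum())
E
python3 -m jog '0.020 -0.005 0 0 -1;0.040 -0.006 0 0 -1;0.060 -0.003 0 0 -1;0.060 -0.003 0 0 -1'|grep ^force
python3 -c "
from h import *
crank();tab('s3');rows(3.36,3.86,3);rows(3.86,4.36,3)"
```

```text
force: [-4.1, -0.7, 10.2]
clock 14.18 xy -0.0438 0.0093 r 0.0448 q -2.933 z 0.1395 F [-4.1 -0.7 10.2] grip 40.3
red 10 v 229 232 changed 310
0.018 0.006; 0.035 0.014; 0.050 0.025
0.013 0.013; 0.024 0.029; 0.032 0.046
```

```bash
python3 -m jog '0.018 0.006 -0.002 0 -1;0.035 0.014 -0.002 0 -1;0.050 0.025 -0.002 0 -1;0.050 0.025 -0.002 0 -1'|grep ^force
python3 -c "
from h import *
crank();tab('s4');"
python3 -m jog '0.013 0.013 0 0 -1;0.024 0.029 0 0 -1;0.032 0.046 0 0 -1;0.032 0.046 0 0 -1'|grep ^force
python3 -c "
from h import *
crank();tab('s5');rows(4.36,4.86,3);rows(4.86,5.36,3)"
```

```text
force: [-2.2, -1.4, 4.6]
clock 14.57 xy -0.0339 0.0288 r 0.0445 q -2.438 z 0.1396 F [-2.2 -1.4  4.6] grip 39.9
red 14 v 229 232 changed 383
force: [-1.8, -0.2, 6.9]
clock 14.95 xy -0.0153 0.0415 r 0.0443 q -1.924 z 0.1395 F [-1.8 -0.2  6.9] grip 40.1
red 17 v 226 230 changed 446
0.005 0.018; 0.007 0.037; 0.006 0.055
-0.004 0.018; -0.012 0.035; -0.022 0.051
```

```bash
python3 - <<'E'
import cv2,numpy as np
L=[cv2.resize(cv2.imread(f"pics/{n}.png")[208:248,245:285],(400,400)[:2] if 0 else (395,295),interpolation=cv2.INTER_CUBIC) for n in("s1","s3","s4","s5")]
cv2.imwrite("pics/cmp.png",np.vstack([np.hstack(L[:2]),np.hstack(L[2:])]))
for n in("s1","s2","s3","s4","s5"):
    m=cv2.imread(f"pics/{n}.png").astype(int);k=m[212:245,250:285];w=np.clip(k[...,2]-1.5*np.maximum(k[...,1],k[...,0]),0,None);V,U=np.mgrid[212:245,250:285]
    print(n,w.sum().round(),(w*V).sum()/w.sum(),(w*U).sum()/w.sum())
E
```

```text
s1 918.0 230.54684095860566 264.287037037037
s2 926.0 230.53862776877364 264.2533765532145
s3 890.0 230.55955056179775 264.35337078651685
s4 1328.0 230.16528614457832 264.4390060240964
s5 1750.0 228.468 263.868
```

View pics/cmp.png

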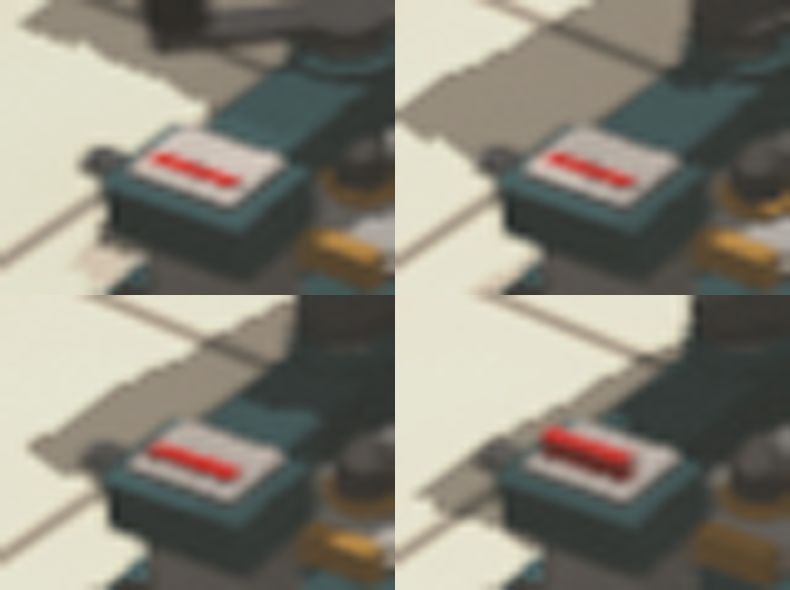

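The tab has risen about 10 mm: the stripe is up about 2.7 px at 0.27 px/mm. I'll add about 0.17 rad.

```bash
python3 -c "
from h import *
rows(4.36,4.53,2)"
python3 -m jog '0.003 0.009 0 0 -1;0.004 0.019 0 0 -1;0.004 0.019 0 0 -1;0.004 0.019 0 0 -1'|grep ^force
python3 - <<'E'
from h import *
crank();tab('s6')
s=[cv2.cvtColor(cv2.imread(f"pics/{n}.png"),cv2.COLOR_BGR2HSV) and None for n in ()]
# bright-red (top face) centroid and total red extent per column
for n in("s1","s4","s5","s6"):
    k=cv2.imread(f"pics/{n}.png").astype(int)[215:240,263:267].mean(1)
    print(n,[int(x) for x in (k[:,2]-np.maximum(k[:,1],k[:,0]))[6:20]])
E
```

```text
0.003 0.009; 0.005 0.018
force: [-4.8, 1.1, 6.9]
clock 15.33 xy -0.0084 0.0434 r 0.0442 q -1.761 z 0.1395 F [-4.8  1.1  6.9] grip 40.3
red 17 v 226 230 changed 468
s1 [7, 4, 3, 3, 2, 9, 12, 13, 32, 90, 105, 42, 11, 3]
s4 [10, 9, 7, 2, 1, 9, 10, 22, 75, 126, 88, 27, 9, 2]
s5 [8, 10, 8, 2, 1, 17, 60, 113, 99, 61, 42, 19, 9, 3]
s6 [8, 10, 8, 5, 5, 35, 101, 121, 78, 53, 42, 20, 9, 3]
```

```bash
python3 -m jog '0 0 0 0 -0.2;0 0 0 0 -0.2;0 0 0 0 -0.2;0 0 0 0 -0.2;0 0 0 0 -0.2;0 0 0 0 -0.2'
python3 -m jog '0 0 -0.05 0 -0.2;0 0 -0.1 0 -0.2;0 0 -0.15 0 -0.2;0 0 -0.25 0 -0.2;0 0 -0.35 0 -0.2;0 0 -0.35 0 -0.2;0 0 -0.35 0 -0.2;0 0 -0.35 0 -0.2'
python3 - <<'E'
from h import *
tab('s7')
k=cv2.imread("pics/s7.png").astype(int)[215:240,263:267].mean(1);print([int(x) for x in (k[:,2]-np.maximum(k[:,1],k[:,0]))[6:20]])
c=bot.calibration("wrist");im=bot.read_camera("wrist");cv2.imwrite("pics/w4.png",im)
print(proj(c,[hp(4.53,.17),W(-.085,.02,.072),W(-.085,-.02,.072),W(-.077,.02,.072)]).round(1).tolist())
g=im.sum(2)//3
b=proj(c,[hp(4.53,.17)])[0].round().astype(int);p=g[b[1]-24:b[1]+25,b[0]-24:b[0]+25]
if p.size: v,u=np.nonzero(p<35);print("dark centre",u.mean()+b[0]-24,v.mean()+b[1]-24,len(u))
E
```

```text
clock: 15.88
ee_pos: [0.5866, -0.0069, 0.1384]
orientation: [-2.108, -2.329, -0.0]
force: [-0.1, 0.4, 1.0]
finger_gap: 0.4
grasp_force: 0.0
clock: 16.55
ee_pos: [0.5864, -0.0067, 0.278]
orientation: [-2.108, -2.329, 0.0]
force: [0.3, 0.5, -0.4]
finger_gap: 0.402
grasp_force: 0.0
red 18 v 226 230 changed 493
[10, 10, 8, 4, 4, 41, 107, 119, 77, 52, 40, 19, 9, 3]
[[319.5, 198.0], [260.8, 191.9], [262.7, 220.0], [266.8, 191.9]]
dark centre nan nan 0<stdin>:8: RuntimeWarning: Mean of empty slice.
  ret = ret.dtype.type(ret / rcount)
```

The tab is unchanged at about 12 mm up and the gripper is clear, so I'm handing the job in.

```bash
python3 -c "
from workcell import bot
print(bot.close_job())"
```

```text
the job is handed in; nothing more can be done
None
```

I clamped the zinc bracket home against the brass stop, turned the crank until the tab stood about 12 mm up (estimated from the scene camera), let go with the gripper clear, and handed the job in at about 17 s; no verdict came back.

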